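# Hold the terminal's recessed reset button down with the stylus

### The job

The bonder's operator terminal has frozen and has to be reset. First swivel its screen until the white mark on the turntable lines up with the white mark on the foot, and lean the screen all the way back against its stop, so that the push is backed up; then take the aluminium stylus with the yellow band out of the pen block, put its thin pin through the red-ringed hole in the screen's frame and press the recessed button right down. Finish while still gripping the stylus and holding the button down, with the screen still in that position, and leave the other pens and everything else on the table where they are.

Things in the scene. Friction and masses are not known exactly. Their poses are not given: they have to be found in the camera images.
- terminal: Operator terminal: a screen on a foot. The foot is a light-grey disc 128 mm across, 13 mm high, fixed to the table; origin: centre of its underside; its front is its own -x. On it turns a dark turntable 86 mm across (top 22 mm above the table) about the upright axis through the foot's centre, with a hinge yoke and a dark screen housing 160 mm wide, 110 mm tall, 26 mm thick.
- foot_mark (a point): The short white mark on the foot's front rim, 52 mm in front of the foot's centre. The turntable has a like mark at its own front.
- hinge (a point): Middle of the level hinge axis about which the screen tilts, on the swivel axis, 60 mm above the table. The axes turn with the turntable: y along the hinge, x to the screen's rear. With the screen upright its front face is 40 mm in front of this point, its back 14 mm, its upper edge 102 mm above it, its lower edge 8 mm below.
- swivel (a joint): Swivel of the screen on the foot, rad: 0 = the two white marks line up and the screen faces the foot's front; positive = counter-clockwise seen from above. Starts between -1.0 and -0.4, travel -1.4 to 1.4. Stiff: takes about 0.35 N m to turn and stays where it is left.
- tilt (a joint): Lean of the screen, rad: 0 = upright, grows as its top leans back, away from its front; 1.222 (70 degrees, face looking steeply up) = its rear stop. Starts between 0.02 and 0.3. Stiff: takes about 0.35 N m and stays where it is left.
- screen_top (a point): Middle of the upper front edge of the screen housing; the edge is 26 mm thick from here along +x and can be pinched from above. Axes turn with the screen: x goes straight into the screen, y along its width (towards the left as one faces the screen), z up the face.
- reset_hole (a point): Centre of the mouth of the reset hole in the screen's front: round, 10 mm across, straight, with a thin red ring round it, in the strip under the display near the right corner as one faces it (55 mm right of the middle, 13 mm above the lower edge). Axes as for screen_top: x goes straight into the hole. The white button's top lies 12 mm deep in it.
- reset_button (a joint): Travel of the recessed reset button into the screen, m: 0 = out, 0.004 = fully down. A spring pushes it back out: 1 N per mm, 4 N fully down.
- pen_block: Grey block, 50 x 140 mm and 60 mm high, screwed to the table by a low tab at each end (174 mm overall), with three wells 13 mm across in a row along its own y axis at -45, 0 and +45 mm, each with one pen standing upright in it; which pen is in which well varies. Origin: centre of its underside.
- stylus: Reset stylus, upright in a well, tip down: aluminium pen with a yellow band near the top, 121 mm long, about 25 g. From its lower end: a pin 5 mm across and 28 mm long, a cone to 36 mm, then a barrel 12 mm across to the top. Origin: end of the pin; z runs up the pen. In the well the pin's end is 3.7 mm above the table and the pen stands out 65 mm above the block.
- touch_pen: Blue touch-screen pen in the same block, 88 mm long, 12 mm across, with a broad blunt tip that does not enter the reset hole; stands out 61 mm. Origin: its tip. To be left alone.
- marker: White marker pen with a red cap on top in the same block, 84 mm long, 12 mm across; stands out 57 mm. Origin: its lower end. To be left alone.
- petri_lid: White round petri lid, 98 mm across, 12 mm high, lying on the table at the left. Origin: centre of its underside. Bystander.
- small_dish: Small clear dish with a green part in it, 62 mm across, 13 mm high, at the left. Origin: centre of its underside. Bystander.
- tip_pot: Brown and cream pot, 70 x 72 mm, 66 mm high, at the right towards the back. Origin: centre of its underside. Bystander.
- tweezers: Metal tweezers, 121 x 12 mm, 9 mm high, lying near the front edge. Origin: centre of the underside. Bystander.
- chip_box: Small black and white chip box, 59 x 54 mm, 16 mm high, near the front edge. Origin: centre of its underside. Bystander.
- loupe: Black eye loupe, 38 mm across, 35 mm high, at the right towards the back. Origin: centre of its underside. Bystander.
There are look-alikes about, which are no part of the job. There is more than one size of the terminal; the one meant has the size given above.

How it is judged:
On the way, in this order (a step that is already met when the one before it is completed fails the run):
1. the screen is lined up with the mark on the foot (within 0.12 rad) and leant back against its stop (more than 1.15 rad) (value of joint swivel between -0.12 and 0.12 rad and value of joint tilt above 1.15 rad), for 0.2 s.
2. the stylus, gripped by the fingers, is through the hole and holds the button down (all of step 1 and value of joint reset_button above 0.0025 m and contact force between stylus and terminal above 1 N and x of stylus in the frame of reset_hole above 0.0135 m and y of stylus in the frame of reset_hole between -0.004 and 0.004 m and z of stylus in the frame of reset_hole between -0.004 and 0.004 m and contact force between the fingers and stylus above 3 N), for 0.3 s.
At the end, for the whole second after the job is handed in: Swivel within 0.12 rad of the marks; screen leant back past 1.15 rad; button down more than 2.5 of its 4 mm by the stylus: pin over 13.5 mm deep in the hole, within 4 mm of its axis, pushing with over 1 N, gripped with over 3 N. All of it holds through the last second (all of step 2); the arm keeps its last pose, push and grip.
It fails at once if a bystander on the table was pushed more than 30 mm out of its place (distance of any of petri_lid, small_dish, tip_pot, tweezers, chip_box, loupe from where it was at the start of the episode above 0.03 m).
It fails at once if the blue touch pen or the marker was moved more than 15 mm (pulled up out of its well) (distance of any of touch_pen, marker from where it was at the start of the episode above 0.015 m).
It also fails if it takes over 72 s, if anything falls off the work surface, if the arm or the gripper's body presses on something with over 40 N, if the wrist force passes 120 N, or if a joint passes its speed limit or range.

### The arm

A 6-joint arm with a two-finger parallel gripper is mounted at the origin on a cart in front of the work surface, level with it; the furniture and walls round the work are solid. World frame = base frame: x ahead of the robot, y to its left, z up, the work surface at z = 0. Lengths are in m, angles in rad, forces in N, time in s.
With the tool pointing down it reaches from about 0.35 to 1 m from the base axis. Payload 7.1 kg.
Tool frame: the origin (TCP) lies at the centre of the arm's flange, where the gripper is bolted on; the fingertips stand 173 mm ahead of it and the grasp point (between the pads) lies 155 mm ahead of it (hold_point_z is the z of the grasp point in the tool frame, in m); z points along the fingers, y is the line along which they close (so a half turn about z gives the same grasp; the last joint's range is limited). The gripper opens to 85 mm and grips with 20 to 120 N. Pads are 22 mm wide; open, the fingers measure 114 mm over their backs; the gripper's body (76 mm by 85 mm) begins 54 mm behind the grasp point. The pads swing forward as they close: fully open they stand 13 mm farther back than shut.
Start: joints at [-1.177, 0.423, 1.63, -0, 1.089, -0.019], TCP at [0.251, -0.572, 0.405] pointing down, gripper open.
Joint ranges: [-3, 3], [-0.9, 2.11], [0.09, 2.58], [-1.31, 4.45], [0.11, 2.69], [-2.54, 2.54]. Speed limits (rad/s): [2.39, 2.39, 3.01, 3.14, 3.14, 3.14].

### API

Orientations are given as a unit quaternion [x, y, z, w].
In Python, from rig import * gives the robot as it stands.
- The arm moves only by the tool play_rows, never from a script. Its argument "increments" is a list that holds one entry, the list of rows, each a list of 7 numbers: the turn, a rotation vector about the tool's x, y, z in rad, then the shift along the tool's x, y, z in cm, then the opening, from 0 (shut) to 1 (fully open). A call has 1 to 12 rows; each row shifts and turns the commanded pose from where the row before left it, along the tool's axes as they then stand; what a row does not reach is not made up. A row lasts 1/12 s, in which the tool goes at most 41.7 mm and 7.16 degrees, less where a joint would pass 70% of its speed; a pose out of reach is approached as far as the arm can. A call with a gripper value outside its range is refused whole. The fingers move at their own pace and stop on an object; "grip_force" is the grip in N (left out, the last holds). Time passes only in rows, so rows that do not move let the fingers close. It gives the time, the measured TCP pose, the force, the opening and the grip force at its end, in the units of the state.
- get_state(): the state, without advancing time (a new reading comes with each control period).
- capture(name): name is "scene" or "top"; returns the picture (420x560x3 uint8, red, green, blue); there is no depth.
- camera_info(name): a dict with "intrinsics" (3x3 intrinsics, pixels), "R" (3x3) and "t" (3): a world point X has camera coordinates R X + t. Camera axes: x right, y down, z forward; pixel columns grow to the right and rows downward; lengths in m; the calibration is good to about 2 mm. A picture is of the moment at which its call begins. camera_info takes no time and is no camera call.
- sign_off(): hands the job in; it is judged then, once.
The state is a dict: "t": time; "joint_pos": joint angles; "qvel": joint speeds; "joint_torque": joint torques, N m; "position": TCP position; "ee_rot": TCP orientation; "wrist_force": force on the tool from outside, world axes, zero at the start; "moment": the same for the moment, N m; "grip_width": opening from 0.0 (shut) to 1.0 (fully open); "grip_force": force on a finger pad.
Only numpy, scipy, OpenCV 4.12 (cv2) and the standard library are available. Lean on these libraries where they do the work, as an engineer would, in place of code of your own. Each camera call takes 0.05 s, during which the arm holds its last target. There are 200 camera calls.

## Working session

There is one attempt and no reset: what is moved stays moved. The work goes in short steps, Python scripts to look and compute and a tool call to move; the robot and the scene stay as the last step left them, time stands still between calls to the robot, and variables do not carry over. Pictures are saved under pics/ and viewed, at most 10 in all, crops included, and the job is handed in when it is done.

Besides the shell and the picture viewer there is one more tool, called after "Emit:" by a JSON object that holds its "fn" and its "kwargs", one argument or row to a line. play_rows: Moves the arm, as the interface text tells. Its arguments: {"type":"object","properties":{"increments":{"type":"array"},"grip_force":{"type":"number"}},"required":["increments"]}

```bash
mkdir -p pics; ls; python3 - <<'E'
from rig import *
import cv2, numpy as np
a=capture("scene");b=capture("top")
cv2.imwrite("pics/s0.png",a[...,::-1]);cv2.imwrite("pics/t0.png",b[...,::-1])
for n in("scene","top"):
    c=camera_info(n);R=np.array(c["R"]);print(n,np.round(c["intrinsics"],1).tolist(),np.round(R,3).tolist(),"pos",-R.T@np.array(c["t"]))
s=get_state();print(s)
E
```

```text
pics
scene [[427.9, 0.0, 275.9], [0.0, 427.9, 209.2], [0.0, 0.0, 1.0]] [[0.571, -0.821, -0.01], [-0.56, -0.381, -0.735], [0.6, 0.425, -0.678]] pos [-0.51458355 -0.58742221  1.28145648]
top [[527.9, 0.0, 278.9], [0.0, 527.9, 221.7], [0.0, 0.0, 1.0]] [[-0.375, -0.927, 0.007], [-0.892, 0.359, -0.274], [0.252, -0.11, -0.962]] pos [0.08790431 0.33277937 1.81528794]
{'t': 0.1, 'joint_pos': array([-1.17700795e+00,  4.23779980e-01,  1.63060788e+00, -1.39022965e-05,
        1.08859651e+00, -1.89755037e-02]), 'qvel': array([-0.00028565,  0.00083369, -0.0025597 , -0.00188175,  0.0019863 ,
        0.00098258]), 'joint_torque': array([-9.81378980e-04, -5.58426332e+01, -2.82444334e+01, -8.29403643e-05,
        3.07449693e-03,  2.68812607e-05]), 'position': array([ 0.25065427, -0.57226286,  0.40401578]), 'ee_rot': array([ 9.78777834e-01,  2.04923077e-01, -1.35695202e-04, -6.82529292e-04]), 'wrist_force': array([-0.21778173,  0.5770598 , -0.34198743]), 'moment': array([-0.0402763 , -0.0116563 , -0.02462797]), 'grip_force': 0.0, 'grip_width': 1.0002177279388014}
```

View pics/s0.png

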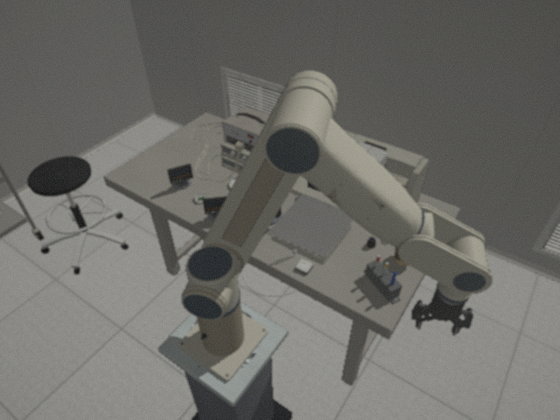

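View pics/t0.png

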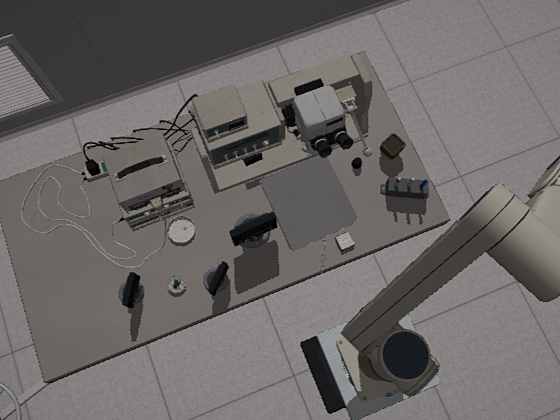

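Three candidate terminals in the top view: (253,229) large, (217,278) and (131,290) smaller. I'll check their sizes on an enlarged crop.

```bash
cat > h.py <<'E'
from rig import *
import cv2, numpy as np
from scipy.spatial.transform import Rotation as Ro
def cam(n):
    c=camera_info(n);return np.array(c["intrinsics"]),np.array(c["R"]),np.array(c["t"])
def ray(n,u,v):
    K,R,t=cam(n);d=R.T@np.linalg.inv(K)@np.array([u,v,1.]);return -R.T@t,d/np.linalg.norm(d)
def onz(n,u,v,z):
    o,d=ray(n,u,v);return o+d*(z-o[2])/d[2]
def proj(n,X):
    K,R,t=cam(n);p=K@(R@np.array(X,float)+t);return p[:2]/p[2]
def tri(a,b):  # (name,u,v) x2 -> midpoint, gap
    (o1,d1),(o2,d2)=ray(*a),ray(*b)
    s=np.linalg.lstsq(np.c_[d1,-d2],o2-o1,rcond=None)[0]
    p,q=o1+s[0]*d1,o2+s[1]*d2;return (p+q)/2,np.linalg.norm(p-q)
def crop(n,u0,v0,w,h,k,name):
    a=capture(n)[v0:v0+h,u0:u0+w,::-1]
    a=cv2.convertScaleAbs(cv2.resize(a,None,fx=k,fy=k,interpolation=cv2.INTER_CUBIC),alpha=1.5)
    cv2.imwrite("pics/"+name,a)
E
python3 - <<'E'
from h import *
a=capture("top")
A=a[195:315,110:290];B=a[140:205,345:440]
A=cv2.resize(A,None,fx=4,fy=4,interpolation=2)[:,:,::-1];B=cv2.resize(B,(380,260),interpolation=2)[:,:,::-1]
S=cv2.resize(capture("scene")[160:230,150:250],None,fx=3,fy=3,interpolation=2)[:,:,::-1]
# montage 800x600 : A 720x480 -> scaled .75
A=cv2.resize(A,(540,360))
M=np.zeros((600,800,3),np.uint8);M[:360,:540]=A;M[360:570,:300]=S;M[340:600,420:800]=B
cv2.imwrite("pics/m1.png",cv2.convertScaleAbs(M,alpha=1.6))
for p in((253,238),(217,285),(131,297),(405,188)):
    print(p,onz("top",*p,0.013).round(3))
E
```

```text
(253, 238) [0.538 0.234 0.013]
(217, 285) [0.43  0.409 0.013]
(131, 297) [0.501 0.695 0.013]
(405, 188) [ 0.507 -0.344  0.013]
```

View pics/m1.png

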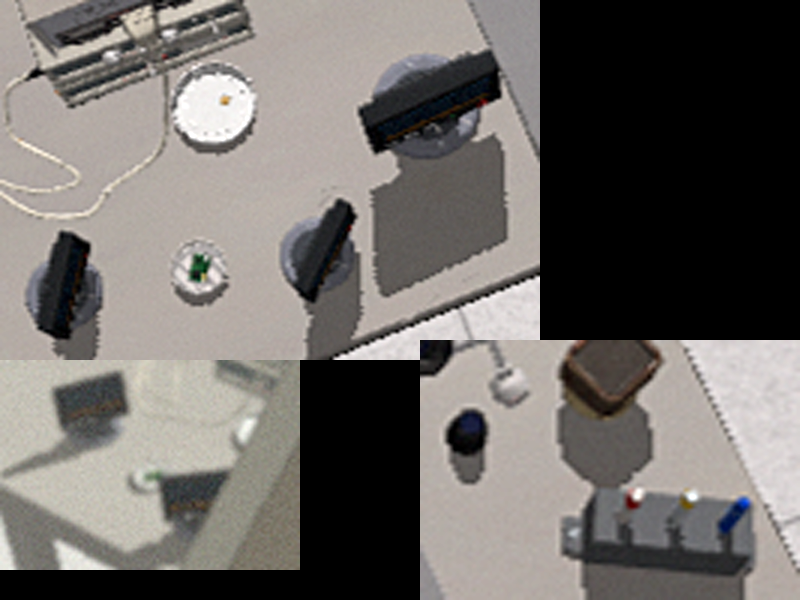

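The large one at (253,229) fits: its disc is about 36 px across, or 123 mm, and the housing is about 47 px, or 160 mm. The other two have discs of about 85 mm, so they are look-alikes. In the pen block, red cap is about (398,179), yellow about (412,179) and blue about (424,183). Next I zoom in on the foot and the pens.

```bash
python3 - <<'E'
from h import *
a=np.mean([capture("top").astype(float) for _ in range(4)],0).clip(0,255).astype(np.uint8)
np.save("top0.npy",a)
A=cv2.resize(a[200:262,220:290],(560,496),interpolation=2)[:,:,::-1];B=cv2.resize(a[170:206,376:436],(240,144),interpolation=2)[:,:,::-1]
M=np.zeros((600,800,3),np.uint8);M[:496,:560]=A;M[:144,560:]=B
cv2.imwrite("pics/m2.png",cv2.convertScaleAbs(M,alpha=1.7))
E
```

```text
(no output)
```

View pics/m2.png

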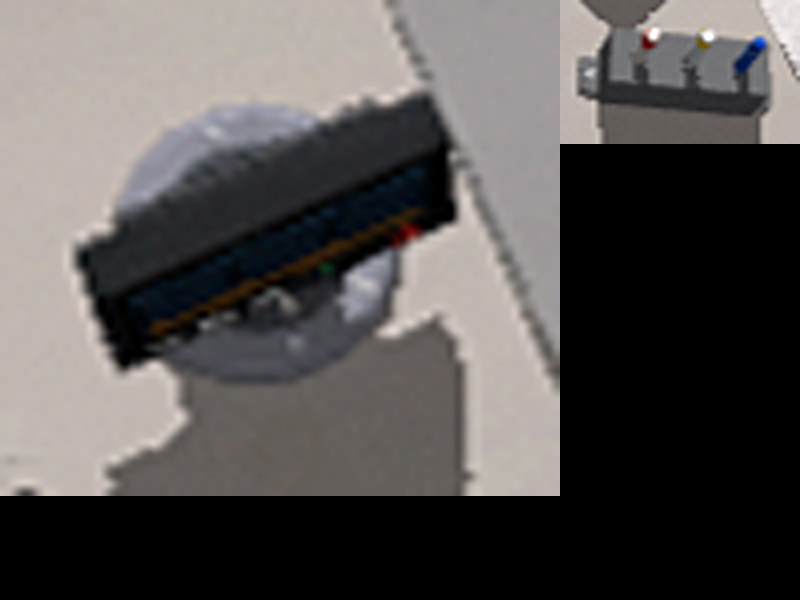

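```bash
python3 - <<'E'
from h import *
a=np.load("top0.npy")
# foot rim points from the crop (8x), fit circle at z=13mm
P=np.array([(118,190),(150,142),(200,108),(250,101),(300,106),(170,350),(210,375),(255,384),(300,376),(340,356),(378,325),(398,285)])/8+[220,200]-.5+1/16
W=np.array([onz("top",*p,0.013)[:2] for p in P])
s=np.linalg.lstsq(np.c_[2*W,np.ones(len(W))],(W**2).sum(1),rcond=None)[0];c=s[:2];print("c",c,"r",np.sqrt(s[2]+c@c))
for n,q,z in(("A",(352,300),.013),("B",(297,342),.013),("Bt",(297,342),.022),("D",(275,300),.022)):
    w=onz("top",q[0]/8+219.6,q[1]/8+199.6,z)[:2]-c;print(n,w.round(4),np.hypot(*w).round(4),np.arctan2(-w[1],-w[0]))
# top front edge of housing direction
for q in ((75,245),(435,95),(455,215),(120,368)): print(q,onz("top",q[0]/8+219.6,q[1]/8+199.6,.05 if q[1] in(215,368) else .16).round(4))
A=cv2.resize(a[225:250,235:275],(800,500),interpolation=2)[:,:,::-1].astype(float)
cv2.imwrite("pics/m3.png",(A*2.2).clip(0,255).astype(np.uint8))
E
```

```text
c [0.56920661 0.22688956] r 0.06506506973133752
A [-0.0416 -0.0284] 0.0504 0.5993176700807934
B [-0.0503  0.0009] 0.0503 -0.018722670889433926
Bt [-0.0524  0.0015] 0.0525 -0.027943995284417544
D [-0.0312  0.0035] 0.0314 -0.11175791611679889
(75, 245) [0.555  0.3051 0.16  ]
(435, 95) [0.5596 0.146  0.16  ]
(455, 215) [0.5372 0.1458 0.05  ]
(120, 368) [0.5277 0.3046 0.05  ]
```

View pics/m3.png

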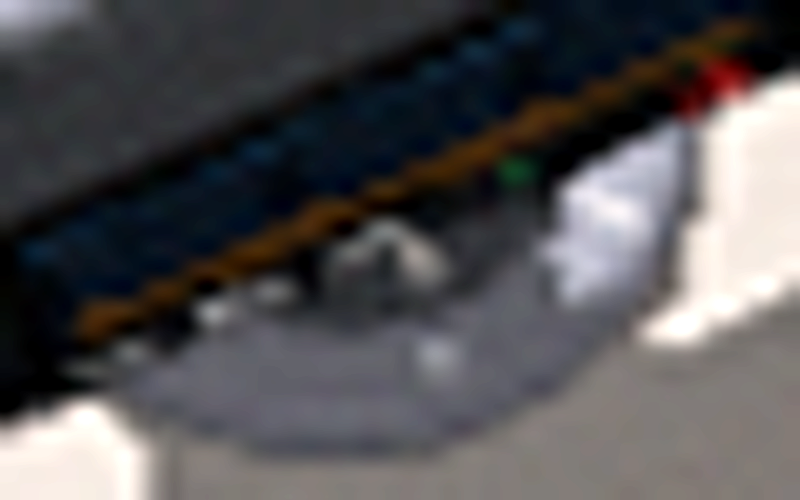

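Bright radial streak at full-image (264.7,235) is on the foot's front rim: r≈50 mm, yaw ≈0.6. The screen itself has yaw ≈0.04, so swivel is about -0.55, which falls in the stated start range. I'll move over to the terminal with the fingers shut.

Emit:
{"fn": "play_rows", "kwargs": {
  "increments": [
    [[0,0,0,2.1,-3,0,0],[0,0,0,2.1,-3,0,0],[0,0,0,2.1,-3,0,0],[0,0,0,2.1,-3,0,0],[0,0,0,2.1,-3,0,0],[0,0,0,2.1,-3,0,0],[0,0,0,2.1,-3,0,0],[0,0,0,2.1,-3,0,0],[0,0,0,2.1,-3,0,0],[0,0,0,2.1,-3,0,0]]
  ]
}}

```text
t: 1.23
position: [0.3226, -0.2118, 0.4049]
ee_rot: [0.979, 0.205, 0.0, 0.0]
wrist_force: [1.4, -0.1, -0.2]
grip_width: 0.005
grip_force: 0.0
```

Emit:
{"fn": "play_rows", "kwargs": {
  "increments": [
    [[0,0,-0.12,0,0,0,0],[0,0,-0.12,0,0,0,0],[0,0,-0.12,0,0,0,0],[0,0,-0.12,0,0,0,0],[0,0,-0.12,0,0,0,0],[0,0,-0.12,0,0,0,0],[0,0,-0.12,0,0,0,0],[0,0,-0.12,0,0,0,0],[0,0,-0.12,0,0,0,0],[0,0,-0.12,0,0,0,0],[0,0,-0.12,0,0,0,0],[0,0,-0.12,0,0,0,0]]
  ]
}}

```text
t: 2.23
position: [0.3228, -0.2134, 0.4049]
ee_rot: [0.598, 0.801, 0.0, 0.0]
wrist_force: [0.0, 0.1, 0.9]
grip_width: 0.0
grip_force: 0.0
```

```bash
cat >> h.py <<'E'
def Rt(yaw,pitch):  # tool z leaning 'pitch' from down towards heading yaw, tool x level
    z=np.array([np.cos(yaw)*np.sin(pitch),np.sin(yaw)*np.sin(pitch),-np.cos(pitch)]);x=np.array([-np.sin(yaw),np.cos(yaw),0])
    return np.c_[x,np.cross(z,x),z]
def cur():
    s=get_state();return np.array(s["position"]),Ro.from_quat(s["ee_rot"]).as_matrix(),s
def go(P,R):  # turn first (rotvec in tool axes), then shift in turned tool axes, cm
    p,R0,s=cur();print("turn",Ro.from_matrix(R0.T@R).as_rotvec().round(3),"shift cm",(R.T@(np.array(P)-p)*100).round(2), "at",p.round(4),"t",round(s["t"],2))
E
python3 - <<'E'
from h import *
p,R,s=cur();print(p,R.round(3).tolist(),s["joint_pos"].round(3),s["grip_width"])
C=np.array([.569,.227]);
for m in((605,210),): print(onz("top",235+m[0]/20-.475,225+m[1]/20-.475,.013)[:2]-C)
R=Rt(.3,np.pi/4); tip=np.array([.50,.165,.068]); go(tip-.173*R[:,2],R)
E
```

```text
[ 0.3227633  -0.21342028  0.40488397] [[-0.284, 0.959, 0.0], [0.959, 0.284, -0.0], [-0.0, 0.0, -1.0]] [-0.615  0.061  2.122  0.     0.958 -0.903] 0.00019727415967664834
[-0.03594323 -0.03515538]
turn [-0.785  0.005 -0.011] shift cm [30.91 -3.94 26.4 ] at [ 0.3228 -0.2134  0.4049] t 2.23
```

Emit:
{"fn": "play_rows", "kwargs": {
  "increments": [
    [[-0.112,0,0,3,0,0,0],[-0.112,0,0,3,0,0,0],[-0.112,0,0,3,0,0,0],[-0.112,0,0,3,0,0,0],[-0.112,0,0,3,0,0,0],[-0.112,0,0,3,0,0,0],[-0.112,0,0,3,0,0,0],[0,0,0,3,0,0,0],[0,0,0,3,0,0,0],[0,0,0,3,0,0,0]]
  ]
}}

```text
t: 3.07
position: [0.2493, 0.0398, 0.4038]
ee_rot: [0.559, 0.745, 0.291, 0.219]
wrist_force: [0.6, -1.3, -0.6]
grip_width: -0.003
grip_force: 0.0
```

```bash
python3 - <<'E'
from h import *
print([proj("scene",(.569,.227,z)).round() for z in (.02,.16)],[proj("top",(.569,.227,.02)).round()])
a=np.mean([capture("scene").astype(float) for _ in range(4)],0)
b=np.mean([capture("top").astype(float) for _ in range(4)],0)
u,v=proj("scene",(.55,.227,.06)).astype(int)
A=a[max(v-45,0):v+45,u-50:u+50];B=b[210:255,230:280]
M=np.zeros((500,800,3));A=cv2.resize(A,(444,400),interpolation=2);B=cv2.resize(B,(350,315),interpolation=2)
M[:400,:444]=A;M[:315,450:]=B;print("off",u-50,v-45)
cv2.imwrite("pics/m4.png",(M*2).clip(0,255).astype(np.uint8)[:,:,::-1])
R=Rt(.3,np.pi/4); tip=np.array([.50,.165,.068]); go(tip-.173*R[:,2],R)
E
```

```text
[array([267., 212.]), array([266., 187.])] [array([252., 229.])]
off 214 162
turn [-0.042  0.015 -0.014] shift cm [ 4.77 -4.25 25.93] at [0.2508 0.038  0.4037] t 3.47
```

View pics/m4.png

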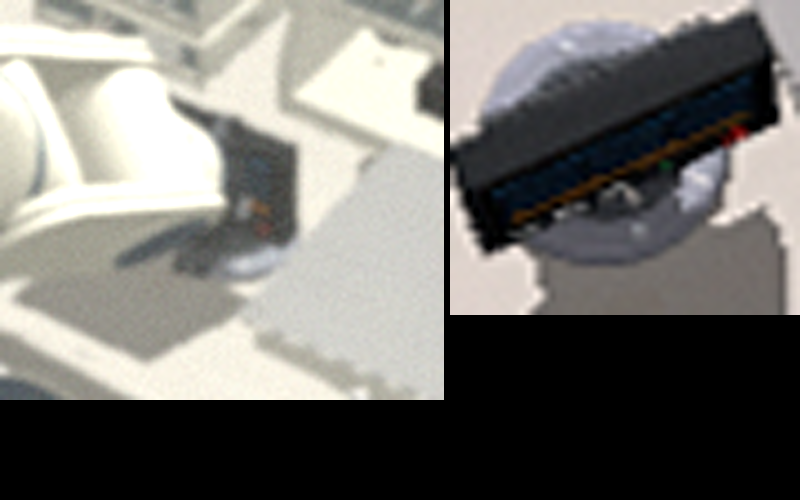

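```bash
python3 - <<'E'
from h import *
b=np.load("top0.npy").astype(np.float32)
for nm,z,rs in(("foot",.013,(46,49,52,55,58)),("table",.022,(30,33,36,39,42))):
  print(nm)
  for yaw in np.arange(-.4,1.3,.1):
    o=[]
    for r in rs:
        X=(.5692-r/1e3*np.cos(yaw),.2269-r/1e3*np.sin(yaw),z);u,v=proj("top",X)
        c=cv2.getRectSubPix(b[...,::-1].copy(),(1,1),(float(u),float(v)))[0,0];o.append("%4d/%.2f"%(c[2],c[2]/c[0]))
    print(round(yaw,2),o)
E
```

```text
foot
-0.4 ['  44/0.92', '  45/0.92', '  44/0.92', '  45/0.91', '  45/0.90']
-0.3 ['  44/0.92', '  44/0.92', '  43/0.91', '  45/0.92', '  46/0.93']
-0.2 ['  44/0.91', '  44/0.93', '  43/0.92', '  44/0.91', '  46/0.91']
-0.1 ['  46/0.91', '  53/0.93', '  52/0.94', '  46/0.94', '  43/0.90']
-0.0 ['  44/0.90', '  61/0.94', '  56/0.94', '  49/0.93', '  44/0.92']
0.1 ['  43/0.92', '  44/0.91', '  43/0.91', '  44/0.92', '  43/0.91']
0.2 ['  41/0.88', '  42/0.91', '  43/0.92', '  43/0.92', '  42/0.91']
0.3 ['  42/0.91', '  43/0.92', '  42/0.91', '  42/0.91', '  44/0.92']
0.4 ['  41/0.91', '  40/0.91', '  42/0.92', '  46/0.94', '  43/0.91']
0.5 ['  55/0.92', '  60/0.91', '  78/0.92', '  70/0.92', '  53/0.92']
0.6 ['  67/0.92', '  87/0.92', '  88/0.92', '  82/0.91', '  67/0.90']
0.7 ['  79/0.93', '  91/0.95', '  88/0.92', '  85/0.93', '  72/0.93']
0.8 ['  98/0.97', ' 102/0.98', ' 107/0.99', ' 101/0.98', '  78/0.93']
0.9 ['  66/0.90', '  85/0.92', '  86/0.92', '  80/0.91', '  70/0.92']
1.0 ['  10/0.92', '  38/0.91', '  74/0.91', '  83/0.92', '  76/0.91']
1.1 ['   5/3.26', '   2/2.33', '   7/0.8
[... 600 characters left out ...]

0.3 ['   6/0.84', '  17/0.86', '  23/0.89', '  22/0.86', '  25/0.91']
0.4 ['   8/0.95', '  13/0.88', '  20/0.92', '  22/0.89', '  25/0.89']
0.5 ['   6/0.89', '   8/0.83', '  16/0.89', '  21/0.87', '  28/0.90']
0.6 ['  10/1.66', '   6/0.68', '  11/0.76', '  16/0.85', '  23/0.90']
0.7 ['  17/2.84', '   9/0.64', '   7/0.59', '   9/0.78', '  25/0.92']
0.8 ['  24/4.71', '  12/1.96', '   5/0.75', '   1/0.35', '  11/0.85']
0.9 ['  26/2.85', '  24/3.42', '  15/2.73', '   5/1.31', '   0/0.21']
1.0 ['   9/0.97', '  27/3.75', '  26/4.17', '  18/3.69', '   8/2.11']
1.1 ['   2/0.25', '  14/2.41', '  19/2.83', '  20/3.42', '  19/3.91']
1.2 ['   0/0.08', '   0/0.08', '   2/0.23', '   1/0.10', '   8/0.87']
```

Colour-ratio unwrapping puts the foot mark (white) at yaw 0.79 and the turntable mark at about 0.04. Swivel is about -0.75, consistent with the stated range. I'll push the right-hand side of the face low down, at hinge height.

```bash
python3 - <<'E'
from h import *
R=Rt(.5,np.pi/4); tip=np.array([.495,.150,.070]); go(tip-.173*R[:,2],R)
E
```

```text
turn [-0.042  0.153 -0.158] shift cm [-1.88 -4.64 25.25] at [0.2508 0.038  0.4037] t 3.47
```

Emit:
{"fn": "play_rows", "kwargs": {
  "increments": [
    [[-0.021,0.076,-0.079,0,0,0,0],[-0.021,0.076,-0.079,0,0,0,0],[0,0,0,-0.2,-0.6,3.1,0],[0,0,0,-0.2,-0.6,3.1,0],[0,0,0,-0.2,-0.6,3.1,0],[0,0,0,-0.2,-0.6,3.1,0],[0,0,0,-0.2,-0.6,3.1,0],[0,0,0,-0.2,-0.6,3.1,0],[0,0,0,-0.2,-0.6,3.1,0],[0,0,0,-0.2,-0.6,3.1,0],[0,0,0,0,0,0,0]]
  ]
}}

```text
t: 4.38
position: [0.3385, 0.0622, 0.3009]
ee_rot: [0.508, 0.778, 0.323, 0.179]
wrist_force: [-0.2, -0.0, 1.6]
grip_width: 0.001
grip_force: 0.0
```

```bash
python3 - <<'E'
from h import *
p,R,s=cur();print("tip",(p+.173*R[:,2]).round(4),s["wrist_force"].round(1),"joints",s["joint_pos"].round(2))
print("1cm world x in tool",(R.T@[1,0,0]).round(3),"y",(R.T@[0,1,0]).round(3),"z",(R.T@[0,0,1]).round(3))
E
```

```text
tip [0.4436 0.1177 0.1752] [-0.2 -0.   1.6] joints [ 0.04  0.21  2.48  2.24  0.39 -2.54]
1cm world x in tool [-0.419  0.675  0.608] y [0.907 0.274 0.321] z [ 0.05   0.685 -0.727]
```

The wrist ran into its near-singular zone because the tool leaned too far outward. I'll bring the lean back and use 30° with the tool in the arm plane.

```bash
python3 - <<'E'
from h import *
R=Rt(.2,.3); go([.34,.06,.32],R)
R=Rt(.25,.5);tip=np.array([.49,.150,.072]); go(tip-.173*R[:,2],R)
E
```

```text
turn [ 0.448 -0.162  0.178] shift cm [-0.24  0.66 -1.8 ] at [0.3385 0.0622 0.3009] t 4.38
turn [ 0.251 -0.148  0.119] shift cm [ 4.76  3.82 10.87] at [0.3385 0.0622 0.3009] t 4.38
```

Emit:
{"fn": "play_rows", "kwargs": {
  "increments": [
    [[0.1,-0.036,0.04,0,0,0,0],[0.1,-0.036,0.04,0,0,0,0],[0.1,-0.036,0.04,0,0,0,0],[0.1,-0.036,0.04,0,0,0,0],[0.05,-0.018,0.02,0,0,0,0],[0,0,0,0,0,0,0],[0,0,0,0,0,0,0]]
  ]
}}

```text
t: 4.97
position: [0.3316, 0.0659, 0.3008]
ee_rot: [0.559, 0.785, 0.237, 0.123]
wrist_force: [1.2, 0.3, 0.3]
grip_width: 0.004
grip_force: 0.0
```

```bash
python3 - <<'E'
from h import *
p,R,s=cur();print("tip",(p+.173*R[:,2]).round(4),"joints",s["joint_pos"].round(2))
R=Rt(.2,.3); go([.34,.06,.30],R)
R=Rt(.25,.45);tip=np.array([.49,.150,.074]); go(tip-.173*R[:,2],R)
E
```

```text
tip [0.4109 0.1063 0.1524] joints [ 0.09  0.17  2.44  1.44  0.19 -1.63]
turn [ 0.23  -0.127  0.11 ] shift cm [-0.75  0.65  0.28] at [0.3316 0.0659 0.3008] t 4.97
turn [ 0.082 -0.111  0.056] shift cm [ 4.23  5.82 10.7 ] at [0.3316 0.0659 0.3008] t 4.97
```

Tool nearly upright also works: with the tip at z≈0.095 the gripper body stays above the screen's top edge. The push is only 35 mm above the hinge, so swivel gives way before tilt.

```bash
python3 - <<'E'
from h import *
R=Rt(.3,.1);tip=np.array([.48,.150,.095]); go(tip-.173*R[:,2],R)
E
```

```text
turn [ 0.433 -0.085  0.027] shift cm [ 3.65 14.52  4.84] at [0.3316 0.0659 0.3008] t 4.97
```

Emit:
{"fn": "play_rows", "kwargs": {
  "increments": [
    [[0.11,-0.021,0.007,0,0,0,0],[0.11,-0.021,0.007,0,0,0,0],[0.11,-0.021,0.007,0,0,0,0],[0.11,-0.021,0.007,0,0,0,0],[0,0,0,0.7,2.7,0.5,0],[0,0,0,0.7,2.7,0.5,0],[0,0,0,0.7,2.7,0.5,0],[0,0,0,0.7,2.7,1,0],[0,0,0,0.7,2.7,1,0],[0,0,0,0,0,0.5,0],[0,0,0,0,0,0,0]]
  ]
}}

```text
t: 5.88
position: [0.4512, 0.1515, 0.3185]
ee_rot: [0.567, 0.798, 0.187, 0.077]
wrist_force: [-0.9, -1.0, -0.8]
grip_width: -0.001
grip_force: 0.0
```

```bash
python3 - <<'E'
from h import *
p,R,s=cur();print("tip",(p+.173*R[:,2]).round(4),"joints",s["joint_pos"].round(2))
R=Rt(.3,.1);tip=np.array([.48,.150,.095]); go(tip-.173*R[:,2],R)
E
```

```text
tip [0.5093 0.1881 0.1597] joints [ 0.27  0.3   2.12  0.34  0.35 -0.37]
turn [ 0.296 -0.1    0.03 ] shift cm [-0.99  0.46  5.21] at [0.4512 0.1515 0.3185] t 5.88
```

Emit:
{"fn": "play_rows", "kwargs": {
  "increments": [
    [[0.1,-0.033,0.01,-0.3,-0.5,0,0],[0.1,-0.033,0.01,-0.3,-0.5,0,0],[0.1,-0.033,0.01,-0.3,0,0,0],[0,0,0,0,0,0,0]]
  ]
}}

```text
t: 6.22
position: [0.4436, 0.1389, 0.3147]
ee_rot: [0.593, 0.804, 0.036, 0.026]
wrist_force: [0.4, 0.6, 0.1]
grip_width: -0.0
grip_force: 0.0
```

```bash
python3 - <<'E'
from h import *
p,R,s=cur();print("tip",(p+.173*R[:,2]).round(4),"joints",s["joint_pos"].round(2))
R=Rt(.3,.1);tip=np.array([.49,.150,.095]); go(tip-.173*R[:,2],R)
E
```

```text
tip [0.4584 0.1436 0.1424] joints [ 0.28  0.32  2.07  0.    0.67 -0.02]
turn [-0.01  -0.001 -0.001] shift cm [-0.31  2.54  5.03] at [0.4436 0.1389 0.3147] t 6.22
```

Emit:
{"fn": "play_rows", "kwargs": {
  "increments": [
    [[0,0,0,-0.1,1.2,2.5,0],[0,0,0,-0.1,1.2,2.5,0],[0,0,0,0,0,0,0],[0,0,0,-0.3,0.9,0.1,0],[0,0,0,-0.3,0.9,0.1,0],[0,0,0,-0.3,0.9,0.1,0],[0,0,0,-0.3,0.9,0.1,0]]
  ]
}}

```text
t: 6.8
position: [0.5105, 0.145, 0.2687]
ee_rot: [0.593, 0.804, 0.039, 0.028]
wrist_force: [-6.2, 0.4, 6.1]
grip_width: 0.001
grip_force: 0.0
```

Emit:
{"fn": "play_rows", "kwargs": {
  "increments": [
    [[0,0,0,-0.3,0.9,0.1,0],[0,0,0,-0.3,0.9,0.1,0],[0,0,0,-0.3,0.9,0.1,0],[0,0,0,-0.3,0.9,0.1,0],[0,0,0,0,0,0,0]]
  ]
}}

```text
t: 7.22
position: [0.55, 0.1445, 0.2678]
ee_rot: [0.593, 0.803, 0.04, 0.029]
wrist_force: [-1.5, -0.6, 0.9]
grip_width: 0.002
grip_force: 0.7
```

```bash
cat >> h.py <<'E'
def red():  # reset ring pixel in the top view, near the terminal
    b=capture("top").astype(int);m=((b[...,0]>2.2*b[...,1])&(b[...,0]>2.2*b[...,2])&(b[...,0]>50)).astype(np.uint8)
    m[:205]=0;m[270:]=0;m[:,:225]=0;m[:,290:]=0
    v,u=np.nonzero(m);w=b[v,u,0]-b[v,u,1];return (np.average(u,weights=w),np.average(v,weights=w),len(u)) if len(u) else None
E
python3 - <<'E'
from h import *
p,R,s=cur();print("tip",(p+.173*R[:,2]).round(4),s["wrist_force"].round(1),red())
b=capture("top");cv2.imwrite("pics/m5.png",cv2.convertScaleAbs(cv2.resize(b[205:260,220:300],(800,550),interpolation=2)[...,::-1],alpha=1.8))
E
```

```text
tip [0.5661 0.1496 0.0956] [-1.5 -0.6  0.9] None
```

View pics/m5.png

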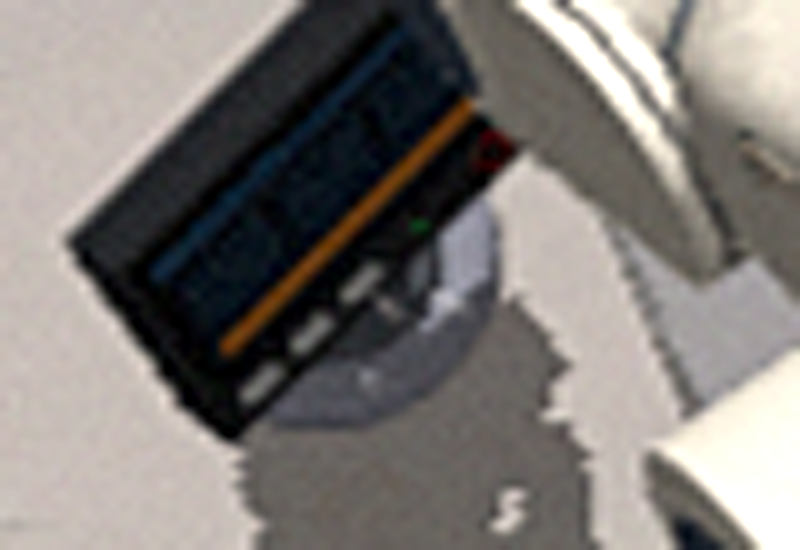

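The screen has turned and leant a bit. Its lower edge now runs (235,435) to (518,150) in the crop, with the turntable mark at (388,305) and foot mark at (445,305).

```bash
python3 - <<'E'
from h import *
f=lambda q,z:onz("top",q[0]/10+219.55,q[1]/10+204.55,z)
a,b=f((235,435),.06),f((518,150),.06);d=a-b;print("edge len",np.hypot(*d[:2]),"yaw",np.arctan2(-d[0],d[1]))
a,b=f((222,352),.07),f((472,105),.07);d=a-b;print("stripe yaw",np.arctan2(-d[0],d[1]))
for q,z in(((388,305),.022),((445,305),.013)):
    w=f(q,z)[:2]-[.5692,.2269];print(w,np.hypot(*w),np.arctan2(-w[1],-w[0]))
E
```

```text
edge len 0.13959118938037499 yaw 0.4275988761190266
stripe yaw 0.42055514387029663
[-0.03003989 -0.01342363] 0.032902712995031884 0.42023971900467333
[-0.03527393 -0.03265208] 0.048066708831501034 0.7468188318910673
```

Emit:
{"fn": "play_rows", "kwargs": {
  "increments": [
    [[0,0,0,-0.2,0.9,0.1,0],[0,0,0,-0.2,0.9,0.1,0],[0,0,0,-0.2,0.8,0.1,0],[0,0,0,0,0,0,0]]
  ]
}}

```text
t: 7.65
position: [0.5759, 0.1465, 0.266]
ee_rot: [0.593, 0.804, 0.038, 0.028]
wrist_force: [-1.7, -0.6, 1.0]
grip_width: -0.003
grip_force: 1.0
```

Emit:
{"fn": "play_rows", "kwargs": {
  "increments": [
    [[0,0,0,0.5,-2,0,0],[0,0,0,0,-2,-2,0],[0,0,0,0,-2,-4,0],[0,0,0,0,-2,-4,0],[0,0,0,0,-2,-4,0],[0,0,0,0,0,0,0]]
  ]
}}

```text
t: 8.15
position: [0.4692, 0.1191, 0.3939]
ee_rot: [0.593, 0.803, 0.042, 0.031]
wrist_force: [1.1, 0.8, 0.9]
grip_width: 0.002
grip_force: 0.0
```

```bash
python3 - <<'E'
from h import *
p,R,s=cur();print("tip",(p+.173*R[:,2]).round(4),s["wrist_force"].round(1),s["joint_pos"].round(2))
b=np.mean([capture("top").astype(float) for _ in range(3)],0).astype(np.uint8)
cv2.imwrite("pics/m6.png",cv2.convertScaleAbs(cv2.resize(b[200:260,220:300],(800,600),interpolation=2)[...,::-1],alpha=1.8))
E
```

```text
tip [0.4865 0.1243 0.2218] [1.1 0.8 0.9] [ 0.22  0.21  1.97  0.01  0.85 -0.08]
```

View pics/m6.png

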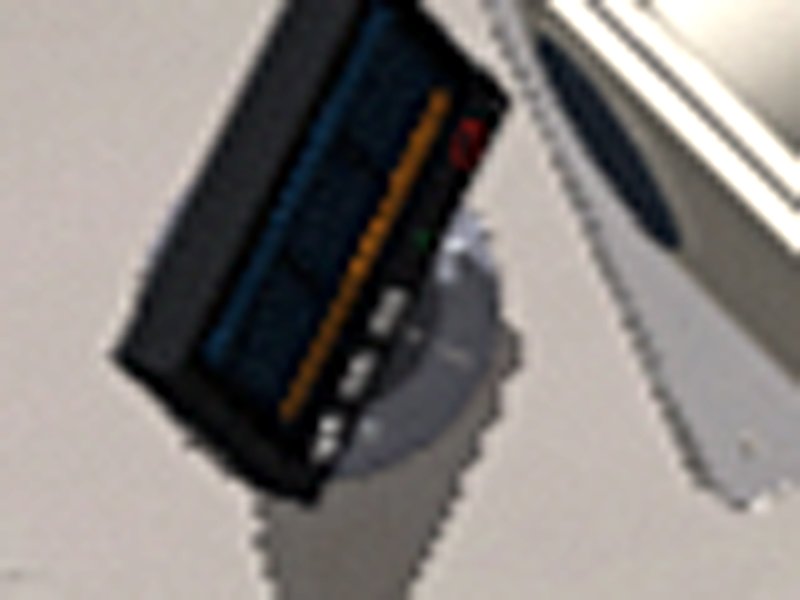

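Lower corners now at (310,500) and (508,100) in the crop, foot mark at (457,355), turntable mark near (412,335).

```bash
python3 - <<'E'
from h import *
f=lambda q,z:onz("top",q[0]/10+219.55,q[1]/10+199.55,z)
for z in (.06,.07):
  a,b=f((310,500),z),f((508,100),z);d=a-b;print("edge len",np.hypot(*d[:2]),"yaw",np.arctan2(-d[0],d[1]),(a+b)/2)
for q,z in(((412,335),.022),((457,355),.013)):
    w=f(q,z)[:2]-[.5692,.2269];print(w,np.hypot(*w),np.arctan2(-w[1],-w[0]))
# approach for the tilt push
Y=.77;c,sn=np.cos(Y),np.sin(Y);R=Rt(.4,.1)
for x,z in((-.075,.165),(-.075,.135)):
    tip=np.array([.569+c*x,.227+sn*x,z]);print(tip.round(3));go(tip-.173*R[:,2],R)
print("rear dir in tool",(R.T@[c,sn,0]).round(3),"up",(R.T@[0,0,1]).round(3))
E
```

```text
edge len 0.15758365645834602 yaw 0.7485885953550114 [0.54568174 0.20153054 0.06      ]
edge len 0.15668589118232903 yaw 0.7485885953550115 [0.54307375 0.20227827 0.07      ]
[-0.02643693 -0.02388422] 0.03562818217894601 0.7347131103699894
[-0.03685277 -0.03657452] 0.05192130816480792 0.7816087194147447
[0.515 0.175 0.165]
turn [-0.002  0.01  -0.101] shift cm [3.36 3.98 5.57] at [0.4708 0.1195 0.3886] t 8.3
[0.515 0.175 0.135]
turn [-0.002  0.01  -0.101] shift cm [3.36 3.68 8.55] at [0.4708 0.1195 0.3886] t 8.3
rear dir in tool [0.362 0.928 0.093] up [ 0.     0.1   -0.995]
```

Swivel error is about -0.03 rad, well within tolerance. Next I push the face back along its mid-plane to the rear stop.

Emit:
{"fn": "play_rows", "kwargs": {
  "increments": [
    [[0,0,-0.1,0,0,0,0],[0,0,0,0.84,0.92,2.1,0],[0,0,0,0.84,0.92,2.1,0],[0,0,0,0.84,0.92,2.1,0],[0,0,0,0.84,0.92,2.1,0],[0,0,0,0,0,0,0],[0,0,0,0.45,1.15,0.1,0],[0,0,0,0.45,1.15,0.1,0],[0,0,0,0.45,1.15,0.1,0],[0,0,0,0.45,1.15,0.1,0]]
  ]
}}

```text
t: 9.13
position: [0.5363, 0.2025, 0.3089]
ee_rot: [0.553, 0.832, 0.038, 0.031]
wrist_force: [0.2, -0.2, -0.2]
grip_width: 0.0
grip_force: 0.0
```

Emit:
{"fn": "play_rows", "kwargs": {
  "increments": [
    [[0,0,0,0.45,1.15,0.1,0],[0,0,0,0.45,1.15,0.1,0],[0,0,0,0.45,1.15,0.1,0],[0,0,0,0.45,1.15,0.1,0],[0,0,0,0.45,1.15,0.1,0],[0,0,0,0.45,1.15,0.1,0],[0,0,0,0,0,0,0]]
  ]
}}

```text
t: 9.72
position: [0.5902, 0.255, 0.3097]
ee_rot: [0.552, 0.832, 0.039, 0.031]
wrist_force: [0.5, 0.6, 1.8]
grip_width: -0.001
grip_force: 0.1
```

```bash
python3 - <<'E'
from h import *
p,R,s=cur();t=p+.173*R[:,2]-[.569,.227,0];c,n=np.cos(.76),np.sin(.76)
print("tip x,y,z in terminal",t[0]*c+t[1]*n,-t[0]*n+t[1]*c,t[2],s["wrist_force"].round(1))
E
```

```text
tip x,y,z in terminal 0.05015059620208956 -0.0019458270120747932 0.13751612109819458 [0.5 0.6 1.8]
```

Now down, watching the force.

Emit:
{"fn": "play_rows", "kwargs": {
  "increments": [
    [[0,0,0,0,0,0.4,0],[0,0,0,0,0,0.4,0],[0,0,0,0,0,0.3,0],[0,0,0,0,0,0,0]]
  ]
}}

```text
t: 10.05
position: [0.5891, 0.2534, 0.2972]
ee_rot: [0.553, 0.832, 0.037, 0.031]
wrist_force: [1.3, 0.3, 3.8]
grip_width: 0.001
grip_force: 1.3
```

Emit:
{"fn": "play_rows", "kwargs": {
  "increments": [
    [[0,0,0,0,0,0.2,0],[0,0,0,0,0,0.2,0],[0,0,0,0,0,0,0]]
  ]
}}

```text
t: 10.3
position: [0.5898, 0.2538, 0.294]
ee_rot: [0.553, 0.832, 0.038, 0.031]
wrist_force: [-0.7, -0.1, 9.1]
grip_width: 0.002
grip_force: 3.9
```

Emit:
{"fn": "play_rows", "kwargs": {
  "increments": [
    [[0,0,0,0,0,0.2,0],[0,0,0,0,0,0.2,0],[0,0,0,0,0,0,0],[0,0,0,0,0,0,0]]
  ]
}}

```text
t: 10.63
position: [0.5903, 0.2541, 0.2931]
ee_rot: [0.553, 0.832, 0.039, 0.031]
wrist_force: [-9.7, -2.5, 30.4]
grip_width: -0.001
grip_force: 15.4
```

```bash
python3 - <<'E'
from h import *
p,R,s=cur();t=p+.173*R[:,2]-[.569,.227,0];c,n=np.cos(.76),np.sin(.76)
print("tip x,y,z in terminal",t[0]*c+t[1]*n,-t[0]*n+t[1]*c,t[2],s["wrist_force"].round(1))
E
```

```text
tip x,y,z in terminal 0.0495052623398419 -0.0026017450461876604 0.12093950167739392 [-9.7 -2.5 30.4]
```

Screen is at its stop: 30 N reaction with no further travel. I back off and measure the pens in both views.

Emit:
{"fn": "play_rows", "kwargs": {
  "increments": [
    [[0,0,0,0,0,-3,0],[0,0,0,0,-1,-4,0],[0,0,0,-2,-2,-4,0],[0,0,0,-3,-3,0,1],[0,0,0,-3,-3,0,1],[0,0,0,-3,-3,0,1],[0,0,0,-3,-2,0,1],[0,0,0,-3,-2,0,1],[0,0,0,-3,0,0,1],[0,0,0,0,0,0,1]]
  ]
}}

```text
t: 11.47
position: [0.5136, 0.0069, 0.3796]
ee_rot: [0.554, 0.831, 0.037, 0.031]
wrist_force: [1.1, 0.1, 0.3]
grip_width: 0.978
grip_force: 0.0
```

```bash
python3 - <<'E'
from h import *
p,R,s=cur();print(p.round(3),R.round(3).tolist(),s["joint_pos"].round(2))
im={n:np.mean([capture(n).astype(float) for _ in range(4)],0).astype(np.uint8) for n in("top","scene")}
for n in im:
    h=cv2.cvtColor(im[n],cv2.COLOR_RGB2HSV)
    u0,v0=proj(n,(.51,-.34,.09)).astype(int);print(n,u0,v0)
    for nm,lo,hi in(("yellow",(18,130,60),(34,255,255)),("red",(0,150,50),(8,255,255)),("blue",(105,150,40),(125,255,255))):
        m=cv2.inRange(h,lo,hi);k=np.zeros_like(m);k[max(v0-30,0):v0+30,u0-35:u0+35]=1;v,u=np.nonzero(m*k);print(nm,len(u),u.mean().round(2) if len(u) else '',v.mean().round(2) if len(u) else '')
u1,v1=proj("scene",(.51,-.34,.09)).astype(int)
M=np.zeros((600,800,3),np.uint8)
M[:400,:400]=cv2.resize(im["scene"][v1-25:v1+25,u1-25:u1+25],(400,400),interpolation=2)
M[:400,400:]=cv2.resize(im["top"][160:210,380:430],(400,400),interpolation=2)
M[400:,:267]=cv2.resize(im["top"][200:260,220:300],(267,200),interpolation=2)
print("scene off",u1-25,v1-25)
cv2.imwrite("pics/m7.png",cv2.convertScaleAbs(M[...,::-1],alpha=1.8))
np.save("top1.npy",im["top"]);np.save("sc1.npy",im["scene"])
E
```

```text
[0.514 0.007 0.38 ] [[-0.384, 0.919, 0.091], [0.923, 0.383, 0.027], [-0.01, 0.095, -0.995]] [-0.02  0.28  1.92  0.04  0.85 -0.44]
top 408 180
yellow 3 411.0 180.67
red 3 397.33 180.33
blue 25 423.0 183.4
scene 386 267
yellow 1 386.0 266.0
red 0  
blue 0  
scene off 361 242
```

View pics/m7.png

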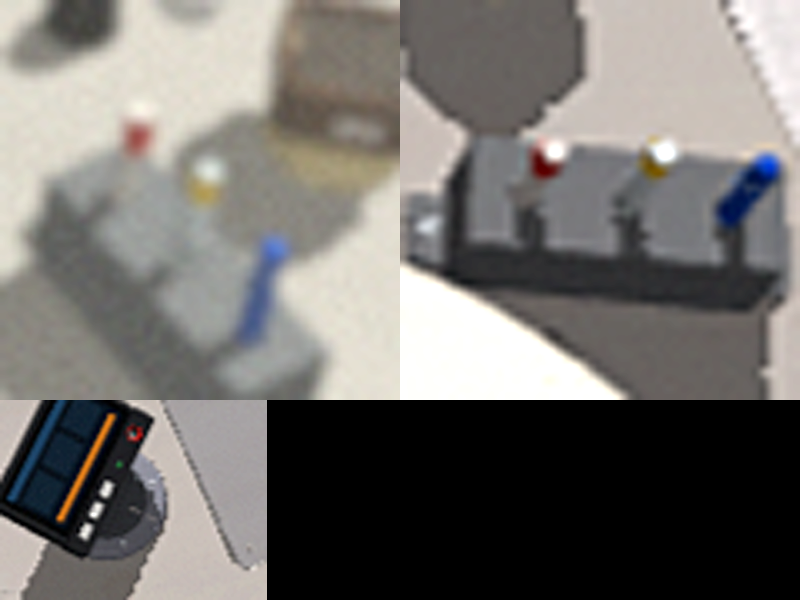

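The stylus is the middle pen: its white aluminium top with yellow band is at top (412,178) and scene (387,262). Red-capped marker is on its left, blue pen on its right.

```bash
python3 - <<'E'
from h import *
T=lambda q:("top",380+(q[0]-400)/8-.44,160+q[1]/8-.44)
S=lambda q:("scene",361+q[0]/8-.44,242+q[1]/8-.44)
for n,a,b,z in(("stylus",(662,150),(208,160),.125),("blue",(768,163),(274,240),.121),("marker",(555,148),(142,108),.117)):
    print(n,*tri(T(a),S(b)),"top@z",onz(*T(a),z).round(4),"sc@z",onz(*S(b),z).round(4))
# barrel base of blue at z=.06
print("blue base",onz(*T((730,218)),.06),onz(*S((252,335)),.06))
# block top corners z=.06
for q in((470,140),(785,160),(775,270),(455,248)): print(onz(*T(q),.06).round(4))
# terminal lower edge now (crop scale 3.333)
b=np.load("top1.npy").astype(int);f=lambda q,z:onz("top",q[0]/3.3375+220-.35,q[1]/3.333+200-.35,z)
e1,e2=f((83,557-400),.085),f((154,418-400),.085);d=e1-e2;print("edge",np.hypot(*d[:2]),"yaw",np.arctan2(-d[0],d[1]),(e1+e2)/2)
m=(b[...,0]>2*b[...,1])&(b[...,0]>2*b[...,2])&(b[...,0]>50);m[:200]=0;m[225:]=0;m[:,:245]=0;m[:,280:]=0
v,u=np.nonzero(m);print("ring px",u.mean(),v.mean(),len(u),onz("top",u.mean(),v.mean(),.099))
for Y in(.72,.78): c,s=np.cos(Y),np.sin(Y);print("ring model",Y,.5692-.009*c+.055*s,.2269-.009*s-.055*c)
E
```

```text
stylus [ 0.50195401 -0.33868185  0.12922998] 0.0005910324043416677 top@z [ 0.5032 -0.3406  0.125 ] sc@z [ 0.5054 -0.3376  0.125 ]
blue [ 0.48064393 -0.37971694  0.12470039] 0.0011670442399987285 top@z [ 0.4819 -0.3818  0.121 ] sc@z [ 0.4832 -0.3787  0.121 ]
marker [ 0.52197284 -0.29996552  0.11990984] 0.0011327640225242072 top@z [ 0.5231 -0.3015  0.117 ] sc@z [ 0.524  -0.2989  0.117 ]
blue base [ 0.47916812 -0.38036292  0.06      ] [ 0.4801799  -0.38127894  0.06      ]
[ 0.5552 -0.2894  0.06  ]
[ 0.4946 -0.4151  0.06  ]
[ 0.45  -0.388  0.06 ]
[ 0.5118 -0.2615  0.06  ]
edge 0.16327211924874832 yaw 0.7397716690936361 [0.55787866 0.21532354 0.085     ]
ring px 260.44444444444446 209.66666666666666 9 [0.60012986 0.17942119 0.099     ]
ring model 0.72 0.598699905396163 0.1796162228495075
ring model 0.78 0.6014821462139122 0.18147024063652106
```

Everything is consistent: heights come within 4 mm, pens are 45 mm apart, and the ring at (.600,.180) agrees with the model. Next I grasp the stylus, closing perpendicular to the row.

```bash
python3 - <<'E'
from h import *
go([.503,-.339,.37],Rt(-.475,0))
E
```

```text
turn [ 0.093 -0.033  0.874] shift cm [-31.66  15.12   0.96] at [0.5133 0.0117 0.3796] t 11.87
```

Emit:
{"fn": "play_rows", "kwargs": {
  "increments": [
    [[0.012,-0.004,0.11,0,0,0,1],[0.012,-0.004,0.11,0,0,0,1],[0.012,-0.004,0.11,0,0,0,1],[0.012,-0.004,0.11,0,0,0,1],[0.012,-0.004,0.11,0,0,0,1],[0.012,-0.004,0.11,0,0,0,1],[0.012,-0.004,0.11,0,0,0,1],[0.012,-0.004,0.11,0,0,0,1]]
  ]
}}

```text
t: 12.53
position: [0.5135, 0.0116, 0.3798]
ee_rot: [0.857, 0.516, -0.001, -0.001]
wrist_force: [-0.5, -0.4, 0.0]
grip_width: 1.004
grip_force: 0.0
```

Emit:
{"fn": "play_rows", "kwargs": {
  "increments": [
    [[0,0,0,-3.15,1.5,0,1],[0,0,0,-3.15,1.5,0,1],[0,0,0,-3.15,1.5,0,1],[0,0,0,-3.15,1.5,0,1],[0,0,0,-3.15,1.5,0,1],[0,0,0,-3.15,1.5,0,1],[0,0,0,-3.15,1.5,0,1],[0,0,0,-3.15,1.5,0,1],[0,0,0,-3.15,1.5,0,1],[0,0,0,-3.15,1.5,0,1],[0,0,0,0,0,0,1],[0,0,0,0,0,0,1]]
  ]
}}

```text
t: 13.53
position: [0.5004, -0.3388, 0.3791]
ee_rot: [0.856, 0.517, -0.001, -0.001]
wrist_force: [0.3, 1.0, -0.2]
grip_width: 1.002
grip_force: 0.0
```

```bash
python3 - <<'E'
from h import *
go([.503,-.339,.255],Rt(-.475,0))
E
```

```text
turn [-0.003 -0.    -0.009] shift cm [ 0.11  0.24 12.41] at [ 0.5004 -0.3388  0.3791] t 13.53
```

Emit:
{"fn": "play_rows", "kwargs": {
  "increments": [
    [[0,0,0,0.1,0.2,2,1],[0,0,0,0,0,2,1],[0,0,0,0,0,2,1],[0,0,0,0,0,2,1],[0,0,0,0,0,2,1],[0,0,0,0,0,2.4,1],[0,0,0,0,0,0,1],[0,0,0,0,0,0,0.4],[0,0,0,0,0,0,0.2],[0,0,0,0,0,0,0],[0,0,0,0,0,0,0],[0,0,0,0,0,0,0]]
  ],
  "grip_force": 60
}}

```text
t: 14.53
position: [0.5027, -0.3379, 0.2568]
ee_rot: [0.855, 0.518, -0.0, -0.0]
wrist_force: [0.8, -0.1, -0.2]
grip_width: 0.298
grip_force: 0.0
```

Emit:
{"fn": "play_rows", "kwargs": {
  "increments": [
    [[0,0,0,0,0,0,0],[0,0,0,0,0,0,0],[0,0,0,0,0,0,0],[0,0,0,0,0,0,0]]
  ]
}}

```text
t: 14.87
position: [0.5023, -0.3379, 0.2558]
ee_rot: [0.856, 0.518, -0.001, -0.001]
wrist_force: [-1.0, 0.2, 3.6]
grip_width: 0.121
grip_force: 58.4
```

```bash
python3 - <<'E'
from h import *
p,R,s=cur();print(p,R[:,2].round(3),s["grip_width"],s["grip_force"],s["wrist_force"].round(1))
E
```

```text
[ 0.50231256 -0.33789244  0.25582832] [-0.002  0.001 -1.   ] 0.12104088401981691 58.42263400554657 [-1.   0.2  3.6]
```

Gripped at 58 N. I lift it straight out.

Emit:
{"fn": "play_rows", "kwargs": {
  "increments": [
    [[0,0,0,0,0,-1,0],[0,0,0,0,0,-1.5,0],[0,0,0,0,0,-2,0],[0,0,0,0,0,-2,0],[0,0,0,0,0,-2,0],[0,0,0,0,0,-2,0],[0,0,0,0,0,-2,0],[0,0,0,0,0,-2,0],[0,0,0,0,0,-1.5,0],[0,0,0,0,0,0,0]]
  ]
}}

```text
t: 15.7
position: [0.5034, -0.3384, 0.4195]
ee_rot: [0.855, 0.518, 0.0, 0.002]
wrist_force: [0.3, -1.0, -0.7]
grip_width: 0.123
grip_force: 58.8
```

```bash
python3 - <<'E'
from h import *
p,R,s=cur();print(p,s["grip_width"],s["grip_force"])
R=Rt(.75,.349);H=np.array([.600,.180,.099])
go(H-(.252+.06)*R[:,2],R)
E
```

```text
[ 0.50335281 -0.33840895  0.41947214] 0.12323434406802282 58.815134167671204
turn [-0.301  0.218 -1.218] shift cm [31.34 28.89 13.42] at [ 0.5034 -0.3384  0.4195] t 15.7
```

Emit:
{"fn": "play_rows", "kwargs": {
  "increments": [
    [[0,0,0,3.35,-1.6,0,0],[0,0,0,3.35,-1.6,0,0],[0,0,0,3.35,-1.6,0,0],[0,0,0,3.35,-1.6,0,0],[0,0,0,3.35,-1.6,0,0],[0,0,0,3.35,-1.6,0,0],[0,0,0,3.35,-1.6,0,0],[0,0,0,3.35,-1.6,0,0],[0,0,0,3.35,-1.6,0,0],[0,0,0,3.35,-1.6,0,0],[0,0,0,3.35,-1.6,0,0],[0,0,0,3.35,-1.6,0,0]]
  ]
}}

```text
t: 16.7
position: [0.5183, 0.109, 0.4152]
ee_rot: [0.855, 0.518, -0.001, -0.001]
wrist_force: [1.2, 0.6, 0.2]
grip_width: 0.123
grip_force: 58.8
```

Emit:
{"fn": "play_rows", "kwargs": {
  "increments": [
    [[-0.025,0.018,-0.101,0,0,0,0],[-0.025,0.018,-0.101,0,0,0,0],[-0.025,0.018,-0.101,0,0,0,0],[-0.025,0.018,-0.101,0,0,0,0],[-0.025,0.018,-0.101,0,0,0,0],[-0.025,0.018,-0.101,0,0,0,0],[-0.025,0.018,-0.101,0,0,0,0],[-0.025,0.018,-0.101,0,0,0,0],[-0.025,0.018,-0.101,0,0,0,0],[-0.025,0.018,-0.101,0,0,0,0],[-0.025,0.018,-0.101,0,0,0,0],[-0.025,0.018,-0.101,0,0,0,0]]
  ]
}}

```text
t: 17.7
position: [0.5186, 0.1072, 0.4151]
ee_rot: [0.394, 0.903, 0.159, 0.066]
wrist_force: [-0.2, -0.2, -0.7]
grip_width: 0.123
grip_force: 58.9
```

```bash
python3 - <<'E'
from h import *
R=Rt(.75,.349);H=np.array([.600,.180,.099])
print(cur()[2]["joint_pos"].round(2))
go(H-(.252+.03)*R[:,2],R)
E
```

```text
[ 0.13  0.23  1.91  0.3   0.74 -0.81]
turn [-0.003 -0.005 -0.004] shift cm [-0.22 -0.54  5.24] at [0.5186 0.1072 0.4151] t 17.7
```

Emit:
{"fn": "play_rows", "kwargs": {
  "increments": [
    [[0,0,0,-0.1,-0.3,1.8,0],[0,0,0,-0.1,-0.2,1.8,0],[0,0,0,0,0,1.6,0],[0,0,0,0,0,0,0],[0,0,0,0,0,0,0]]
  ]
}}

```text
t: 18.12
position: [0.5292, 0.1148, 0.3642]
ee_rot: [0.397, 0.902, 0.158, 0.065]
wrist_force: [0.8, 0.8, -0.2]
grip_width: 0.125
grip_force: 58.9
```

```bash
python3 - <<'E'
from h import *
im={n:np.mean([capture(n).astype(float) for _ in range(4)],0).astype(np.uint8) for n in("top","scene")}
p,R,s=cur();tip=p+.252*R[:,2];H=np.array([.6,.18,.099]);print("tip",tip,proj("top",tip),proj("scene",tip),"hole",proj("top",H),proj("scene",H),s["wrist_force"].round(1))
M=np.zeros((400,800,3),np.uint8)
for i,n in enumerate(im):
    u,v=proj(n,H).astype(int);M[:,400*i:400*i+400]=cv2.resize(im[n][v-20:v+20,u-20:u+20],(400,400),interpolation=2);print(n,u-20,v-20)
cv2.imwrite("pics/m8.png",cv2.convertScaleAbs(M[...,::-1],alpha=1.8))
E
```

```text
tip [0.59186736 0.17373882 0.12899202] [262.69600885 208.59317694] [280.21886969 194.10948996] hole [260.30007093 209.76113747] [280.10298779 197.94447682] [-0.1  0.   0.8]
top 240 189
scene 260 177
```

View pics/m8.png

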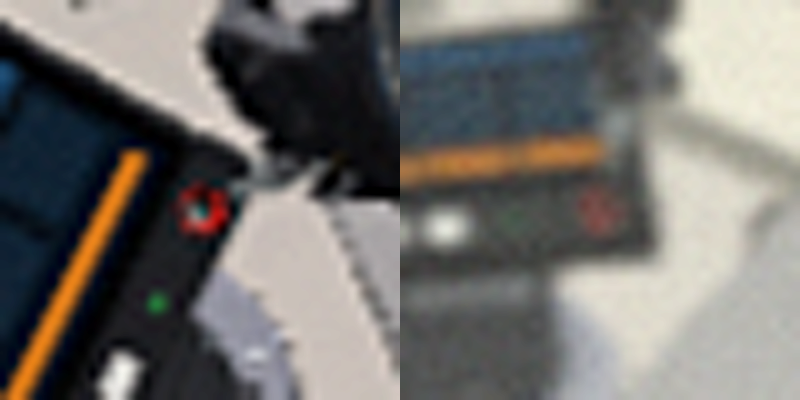

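Ring at top (259.9,209.6) and scene (279.6,197.6). The pin end appears near top (263,207.5) and scene (280.5,194). I'll refine the pin axis by differencing against the earlier frame.

```bash
python3 - <<'E'
from h import *
print(tri(("top",259.85,209.55),("scene",279.55,197.55)),onz("top",259.85,209.55,.099),onz("scene",279.55,197.55,.099))
p,R,s=cur()
for d in(.252,.235,.224,.2): X=p+d*R[:,2];print(d,proj("top",X).round(1),proj("scene",X).round(1))
im={n:np.mean([capture(n).astype(float) for _ in range(4)],0) for n in("top","scene")}
D=np.abs(im["top"]-np.load("top1.npy")).sum(2).astype(int);print("top rows 203-213 cols 257-272");print(D[203:214,257:273])
D=np.abs(im["scene"]-np.load("sc1.npy")).sum(2).astype(int);print("scene rows 185-199 cols 274-288");print(D[185:200,274:289])
E
```

```text
(array([0.60006745, 0.18186565, 0.10066059]), np.float64(0.001750539104223543)) [0.6012708  0.18114505 0.099     ] [0.60077331 0.18334518 0.099     ]
0.252 [262.7 208.6] [280.2 194.1]
0.235 [264.2 207.8] [280.4 192.1]
0.224 [265.1 207.4] [280.6 190.7]
0.2 [267.3 206.3] [280.9 187.7]
top rows 203-213 cols 257-272
[[  0   3   1   1   2   4   1  20  79 247 320 321 190 193 257 256]
 [  1   3   1   5   5   2   3   5  15 103 215 223 248 189 195 250]
 [  9   3   2   2   1   7   2   1 167  55 196 180 240 137  71 147]
 [ 11   5   1   2   1   9  17  71 139 108 219 250 229 122  79 183]
 [  1   2   1   4   2  46 118 151  10 138 178 135  32  42  83 188]
 [  1   2   2   2   4   7  66  72   5  17  18   2  16  71 191 155]
 [ 10   1   2   4   1   8   7   3   1   5   4   8  10   5  14   7]
 [  2   2   3   3   3   4   2   6   5   3   4   5   4   6  10  10]
 [  2   4   2   2   1   5   2   3   2   2   3   4   1   1   6   8]
 [  0   3   2   6   5   1   1   2   0   1   2   6   2   9   1   1]
 [  3   4   3   3   2   3   2   1   0   0   1   3   0   1   9   3]]
scene rows 185-199 cols 274-288
[[  8  17   2   
[... 229 characters left out ...]
3   1]
 [  2   8   4   7   8  28  72 135 120  49   9   1   2   2   2]
 [  5   8   6   7   3  10  76 132 113  45   7   1   1   4   3]
 [ 13   6   7   6  14   5  47  95  82  26   3   3   5   1   2]
 [  5   3  10   8   3  10  48  76  67   9   3   1   1   2   2]
 [  3   3   2   4   4  12  42  67  56   3   3   5   6   7   1]
 [  6   3   6   6   7  14  52  45  20   6  10   2   4   4   3]
 [  5   9  13  11   6   8  26  23   4   3   6   1   4   1   2]
 [  1   8   6  12   9   7   5   7   4   8   5  13   1   3   1]
 [  1   2   3   3   4   8  10   3   4   3   3   3   1   7   5]
 [  0   4   9   2   8   7   4   9   7  10  12   2   1  12   4]
 [ 10  17  10   6   3   5   4   7   4   2   2   2   5   2   7]]
```

```bash
python3 - <<'E'
from h import *
p,R,s=cur();x,y,z=R.T
x,y,z=R[:,0],R[:,1],R[:,2]
# pin axis offset (a,b along tool x,y) from two views: observed axis points
def line(n,o):
    q=proj(n,p+o+.21*z),proj(n,p+o+.252*z);d=(q[1]-q[0])/np.linalg.norm(q[1]-q[0]);return q[1],np.array([-d[1],d[0]])
obs={"top":[(263,207.25),(264,207.0)],"scene":[(281.4,190),(281.1,193),(281.45,189)]}
hole={"top":(259.85,209.55),"scene":(279.55,197.55)}
def solve(pts):
    A=[];r=[]
    for n in pts:
        q,m=line(n,0*x);A.append([(line(n,k*1e-3)[0]-q)@m for k in(x,y)]);r.append(np.mean([(np.array(t)-q)@m for t in pts[n]]))
    return np.linalg.solve(A,r)
a=solve(obs);h=solve({n:[hole[n]] for n in hole});print("pin off mm",a.round(2),"hole off mm",h.round(2),"move mm",(h-a).round(2))
H=tri(("top",)+hole["top"],("scene",)+hole["scene"])[0];print("hole in tool from tip mm",(R.T@(H-p)*1e3-[0,0,252]).round(1),"z dir",z.round(3))
E
```

```text
pin off mm [-3.69  1.92] hole off mm [0.54 2.78] move mm [4.23 0.87]
hole in tool from tip mm [ 0.   1.7 29.9] z dir [ 0.245  0.234 -0.941]
```

Emit:
{"fn": "play_rows", "kwargs": {
  "increments": [
    [[0,0,0,0.2,0.05,0.6,0],[0,0,0,0.2,0.05,0.6,0],[0,0,0,0,0,0.6,0],[0,0,0,0,0,0,0],[0,0,0,0,0,0,0]]
  ]
}}

```text
t: 19.33
position: [0.5319, 0.1228, 0.3479]
ee_rot: [0.396, 0.902, 0.159, 0.066]
wrist_force: [0.6, 0.5, -1.2]
grip_width: 0.121
grip_force: 58.9
```

```bash
python3 - <<'E'
from h import *
im={n:np.mean([capture(n).astype(float) for _ in range(6)],0) for n in("top","scene")}
p,R,s=cur();print(p,s["wrist_force"].round(1))
for d in(.252,.235,.224): X=p+d*R[:,2];print(d,proj("top",X).round(1),proj("scene",X).round(1))
D=np.abs(im["top"]-np.load("top1.npy")).sum(2).astype(int);print("top rows 204-212 cols 256-269");print(D[204:213,256:270])
D=np.abs(im["scene"]-np.load("sc1.npy")).sum(2).astype(int);print("scene rows 187-199 cols 274-288");print(D[187:200,274:289])
E
```

```text
[0.53207534 0.12253232 0.34886261] [0. 0. 0.]
0.252 [260.4 210.4] [279.  196.3]
0.235 [261.9 209.6] [279.2 194.3]
0.224 [262.8 209.2] [279.3 192.9]
top rows 204-212 cols 256-269
[[  4   0   2   2  11  17  14  28 141 285 314 291 304 293]
 [  2  11   2   1   4   0   3   9  39  66 246 310 305 314]
 [  1   3   3   0   2   3  11  88  83  76 156 273 287 296]
 [  2   1   3   3   7  13   7 121 137  37 206 260 173 203]
 [  5   1   4   1  11  91 124 154 120 155 244 145  98 207]
 [  3   2   2   3  17 111  92 122  14 111  45  15 119 302]
 [  7   1   1   1   4  53  36  17   7  16  12  26  98 219]
 [  2   2   5   5   5   3   3   2   1   5   5  14   1  43]
 [  3   3   8   1   3   3   0   0   2   0   0   3  10   2]]
scene rows 187-199 cols 274-288
[[  8   7   4  11  12  10  15  28  18  26  85 117  99  38   5]
 [  3   6   3   3  19  18  34   4  11  18  45  65  55  24   5]
 [  7   2   2   5  42  42  33  42  24   3  12  20   8   4   2]
 [  5   5   7   4  20  39  75  79  51  16   3   0   2   8   5]
 [ 13   1   3   4  16  44  78  93  54  10   6   3   0   1   2]
 [ 12   5   4   4  19  50  82 106  59   2   3   7   2   4   1]
 [  2   2   5  11  16  66  74  72  42   7   4   2   5   8   5]
 [  6   7   1   6  17  53  82  32   9   8   2   0   3   2   4]
 [  8   1  14  11  29  49  63  39   4   8   5   5   4   2   4]
 [  2   5   2   6   9  21  29  22  16   7   0   6   1   0   3]
 [  7   3   9   3  14   8  16   8   3   7   3   9   4   4   1]
 [  2   4   3   5   0   8   8   2   2  11  13   5   5   3   0]
 [  3   5  19   2  10   1   7  10   9   7   3   4   3   2   9]]
```

```bash
python3 - <<'E'
from h import *
p,R,s=cur();x,y,z=R[:,0],R[:,1],R[:,2]
def line(n,o):
    q=proj(n,p+o+.21*z),proj(n,p+o+.252*z);d=(q[1]-q[0])/np.linalg.norm(q[1]-q[0]);return q[1],np.array([-d[1],d[0]])
obs={"top":[(261,208.85),(262,208.65)],"scene":[(280.6,192),(280.3,193),(279.75,194),(279.7,195)]}
hole={"top":[(259.85,209.55)],"scene":[(279.55,197.55)]}
def solve(pts):
    A=[];r=[]
    for n in pts:
        q,m=line(n,0*x);A.append([(line(n,k*1e-3)[0]-q)@m for k in(x,y)]);r.append(np.mean([(np.array(t)-q)@m for t in pts[n]]))
    return np.linalg.solve(A,r)
a=solve(obs);h=solve(hole);print("pin",a.round(2),"hole",h.round(2),"move",(h-a).round(2))
E
```

```text
pin [-3.82  1.31] hole [-3.36  1.75] move [0.47 0.45]
```

Relative error is now under 1 mm. I go in step by step, watching the force.

Emit:
{"fn": "play_rows", "kwargs": {
  "increments": [
    [[0,0,0,0.05,0.04,0.4,0],[0,0,0,0,0,0.4,0],[0,0,0,0,0,0.4,0],[0,0,0,0,0,0.3,0],[0,0,0,0,0,0,0]]
  ]
}}

```text
t: 20.35
position: [0.5356, 0.1268, 0.3338]
ee_rot: [0.396, 0.902, 0.159, 0.066]
wrist_force: [0.4, -0.7, -0.6]
grip_width: 0.121
grip_force: 58.9
```

Emit:
{"fn": "play_rows", "kwargs": {
  "increments": [
    [[0,0,0,0,0,0.2,0],[0,0,0,0,0,0.2,0],[0,0,0,0,0,0,0],[0,0,0,0,0,0,0]]
  ]
}}

```text
t: 20.68
position: [0.5367, 0.1276, 0.3309]
ee_rot: [0.396, 0.902, 0.159, 0.066]
wrist_force: [-1.1, 0.1, -0.4]
grip_width: 0.12
grip_force: 58.9
```

```bash
python3 - <<'E'
from h import *
p,R,s=cur();H=np.array([.6001,.1819,.1007]);print("depth mm",((p+.252*R[:,2]-H)@R[:,2]*1e3).round(1),"force along tool",(R.T@s["wrist_force"]).round(1),s["moment"].round(2))
E
```

```text
depth mm 7.1 force along tool [ 0.8 -0.8  0.2] [-0.13  0.16 -0.01]
```

The pin is about 7 mm deep with no contact force, so it is in the hole.

Emit:
{"fn": "play_rows", "kwargs": {
  "increments": [
    [[0,0,0,0,0,0.2,0],[0,0,0,0,0,0.2,0],[0,0,0,0,0,0.2,0],[0,0,0,0,0,0,0],[0,0,0,0,0,0,0]]
  ]
}}

```text
t: 21.1
position: [0.5382, 0.129, 0.3253]
ee_rot: [0.396, 0.902, 0.159, 0.066]
wrist_force: [-1.0, -0.2, 0.8]
grip_width: 0.124
grip_force: 58.9
```

Emit:
{"fn": "play_rows", "kwargs": {
  "increments": [
    [[0,0,0,0,0,0.1,0],[0,0,0,0,0,0.1,0],[0,0,0,0,0,0,0],[0,0,0,0,0,0,0]]
  ]
}}

```text
t: 21.43
position: [0.5387, 0.1295, 0.3235]
ee_rot: [0.396, 0.902, 0.159, 0.066]
wrist_force: [-0.8, -1.2, 1.5]
grip_width: 0.125
grip_force: 59.0
```

```bash
python3 - <<'E'
from h import *
p,R,s=cur();H=np.array([.6001,.1819,.1007]);print("depth mm",((p+.252*R[:,2]-H)@R[:,2]*1e3).round(1),"force in tool",(R.T@s["wrist_force"]).round(1),s["moment"].round(2))
E
```

```text
depth mm 15.0 force in tool [-0.3 -0.8 -1.9] [-0.2   0.19 -0.01]
```

Emit:
{"fn": "play_rows", "kwargs": {
  "increments": [
    [[0,0,0,0,0,0.1,0],[0,0,0,0,0,0.1,0],[0,0,0,0,0,0,0],[0,0,0,0,0,0,0]]
  ]
}}

```text
t: 21.77
position: [0.5392, 0.13, 0.3217]
ee_rot: [0.396, 0.902, 0.159, 0.066]
wrist_force: [-1.6, -1.5, 3.3]
grip_width: 0.121
grip_force: 59.2
```

Emit:
{"fn": "play_rows", "kwargs": {
  "increments": [
    [[0,0,0,0,0,0.1,0],[0,0,0,0,0,0,0],[0,0,0,0,0,0,0]]
  ]
}}

```text
t: 22.02
position: [0.5395, 0.1301, 0.3212]
ee_rot: [0.396, 0.902, 0.159, 0.067]
wrist_force: [-3.3, -1.9, 7.3]
grip_width: 0.122
grip_force: 59.9
```

```bash
python3 - <<'E'
from h import *
p,R,s=cur();H=np.array([.6001,.1819,.1007]);print("depth mm",((p+.252*R[:,2]-H)@R[:,2]*1e3).round(1),"force in tool",(R.T@s["wrist_force"]).round(1))
E
```

```text
depth mm 17.6 force in tool [ 0.9 -1.1 -8.1]
```

Button is bottomed: the force jumped from about 4 to 8 N in under 1 mm. Last check that the screen hasn't moved, then hand in.

```bash
python3 - <<'E'
from h import *
b=np.mean([capture("top").astype(float) for _ in range(4)],0)
D=np.abs(b-np.load("top1.npy")).sum(2)[205:245,215:255];print("screen-area change mean/max",D.mean().round(1),D.max())
p,R,s=cur();print((R.T@s["wrist_force"]).round(1),s["grip_force"],s["t"])
if D.mean()<15: print(sign_off())
E
```

```text
screen-area change mean/max 3.2 75.5
[ 0.8 -0.8 -8.9] 59.94122922420502 22.2167
the job is handed in; nothing more can be done
None
```

The job is handed in: screen turned to within about 0.03 rad of the foot mark and leant to its stop, and the gripped stylus (60 N) holding the reset button down with about 8–9 N at 22 s. I have not seen the judge's verdict.

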